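# Garage a glass piece in the bench kiln

## Robot

A 7-joint arm with a two-finger parallel gripper is mounted at the origin on the work surface. World frame = base frame: x ahead of the robot, y to its left, z up, the work surface at z = 0. Lengths are in m, angles in rad, forces in N, time in s.
With the tool pointing down it reaches from about 0.425 to 0.95 m from the base axis. Payload 4.7 kg.
Tool frame: the origin (TCP) lies on the centre line of the jaws, within the pads' length; the fingertips stand 17 mm ahead of it and the grasp point (between the pads) lies 2 mm behind it; z points along the fingers, y is the line along which they close (so a half turn about z gives the same grasp; the last joint's range is limited). The gripper opens to 87 mm and grips with 3 to 60 N. Pads are 19 mm wide; open, the fingers measure 117 mm over their backs; the gripper's body (75 mm by 190 mm) begins 51 mm behind the grasp point.
Start: joints at [1.125, 0.469, -0.049, 1.532, 0.024, 1.141, -0.082], TCP at [0.273, -0.617, 0.24] pointing down, gripper open.
Joint ranges: [-2.59, 2.59], [-0.33, 1.99], [-1.39, 1.29], [0.1, 2.45], [-1.04, 4.18], [0.21, 1.99], [-2.66, 2.66]. Speed limits (rad/s): [2.57, 2.57, 3.14, 3.14, 3.14, 3.14, 3.14].

## Interface

Orientations are given as a unit quaternion [x, y, z, w].
In Python, from plant import state, get_image, job_done gives the robot as it stands.
- The arm moves only by the tool arm_command, never from a script. Its argument "commands" is a list of rows, each a list of 6 numbers: the shift along the world's x, y, z in cm, then the turn, a rotation vector about the world's x, y, z in degrees. In form: [[x, y, z, rx, ry, rz], ...]. A call has exactly 5 rows; each row is the pose to reach, as a shift and turn from the pose commanded when the call began; what a row does not reach only later rows make up. A row lasts 1/8 s, in which the tool goes at most 62.5 mm and 10.7 degrees, less where a joint would pass 70% of its speed; a pose out of reach is approached as far as the arm can. A call with a gripper value outside its range is refused whole. "jaw" is the finger opening in cm, from 0 to 8.7, set as the call begins (left out, the last holds). The fingers move at their own pace and stop on an object; "newtons" is the grip in N (left out, the last holds). Time passes only in rows, so rows that repeat a pose let the fingers close, or fill a call up. It gives the time, the measured TCP pose, the force, the opening and the grip force at its end, in the units of the state.
- state(): the state, without advancing time (a new reading comes with each control period).
- get_image(name): name is "scene" or "top"; returns a dict with "image" (480x640x3 uint8, red, green, blue), "depth" (480x640 float32, m along the optical axis (not along the pixel's ray), 0 where there is no reading), "camera_matrix" (3x3 intrinsics, pixels), "T" (4x4, takes a point from camera to world coordinates). Camera axes: x right, y down, z forward; pixel columns grow to the right and rows downward; lengths in m; the calibration is good to about 2 mm. A picture is of the moment at which its call begins.
- job_done(): hands the job in; it is judged then, once.
The state is a dict: "t": time; "q": joint angles; "dq": joint speeds; "joint_torque": joint torques, N m; "position": TCP position; "ee_rot": TCP orientation; "contact_force": force on the tool from outside, world axes, zero at the start; "torque": the same for the moment, N m; "grip_width": finger opening in m; "finger_force": force on a finger pad.
Only numpy, scipy, OpenCV 4.12 (cv2) and the standard library are available. Lean on these libraries where they do the work, as an engineer would, in place of code of your own. Each camera call takes 0.05 s, during which the arm holds its last target. There are 200 camera calls.

## Task

Put the blue glass ball on its steel tube away in the kiln, in the free middle place between the two pieces already there. Lift it off the bench stand, lay it down gently with the ball just inside the kiln's mouth and the tube in the middle cradle of the rod rest, and let go; then take it again by its cork handle and slide it in until the cork is up against the rest, within a finger's width. Do not drop the piece, and do not disturb the other two pieces, the bottle or the graphite paddle.

Things in the scene. Friction and masses are not known exactly. Their poses are not given: they have to be found in the camera images.
- blue_piece: cobalt blue glass ball, 48 mm across, on a straight steel tube 10 mm in diameter with a cork handle at its end. Origin: centre of the ball. The tube runs along its -x axis: bare tube 24 to 192 mm behind the ball's centre, cork 192 to 282 mm. About 0.2 kg; it balances 41 mm behind the ball's centre, so the ball drops if it is lifted by the cork. Rolled at will, so its y and z mean nothing
- blue_piece_grip (a point): middle of the blue piece's cork handle (16 mm in diameter, 90 mm long), 237 mm behind the ball's centre; x axis along the tube towards the ball
- blue_piece_tube (a point): point on the axis of the blue piece's bare tube, 100 mm behind the ball's centre; at the start midway (within 7 mm) between the stand's two cradles
- stand: fixed rod stand on which the blue piece lies at the start: base plate 160 x 70 x 8 mm with two upright V cradles at x = +60 and -60 mm, which carry a tube level, its axis 50 mm above the bench; cradle tops 58 mm above the bench. Origin: under the middle of the plate, on the bench; x axis towards the ball's end
- kiln: fixed grey kiln, 290 mm deep, 340 wide, 272 high. Origin: on the bench under the middle of its front face; x points into the kiln, z up. Front wall x = 0 to 55 mm, then the chamber to the back wall at x = 235. The raised door hangs before the face, above the mouth, out to x = -22 mm, up to 312 mm high. A controller box stands out 52 mm from the +y flank
- kiln_mouth (a point): middle of the sill at the kiln's front face, 75 mm above the bench (kiln axes). The mouth is 220 mm wide and 105 mm high: lower edge of lintel and raised door 180 mm above the bench. Sill and chamber floor are level, from a ledge 20 mm before the face to the back wall
- kiln_rest (a point): axis of a tube lying in the middle cradle of the rod rest, 50 mm before the kiln's face, 99 mm above the bench (kiln axes). The rest is a fixed bar with three V cradles, 4 mm thick along x, 30 mm wide at the top, at y = -72, 0 (free) and +72 mm; tops 107 mm above the bench. Tubes lie level, balls on the floor. The cork cannot pass: pushed home, the ball's centre is 140 mm behind the face
- amber_piece: piece already in the kiln, of the same shape and size with an amber ball, in the cradle at y = +72 mm or -72 mm of the kiln, its cork outside the rest. Origin: centre of its ball; leave alone
- green_piece: piece already in the kiln, of the same shape and size with a green ball, in the other outer cradle. Origin: centre of its ball; leave alone
- bottle: closed amber glass bottle standing on the bench, 62 mm in diameter, 200 mm high. Origin: centre of its underside; leave alone
- paddle: graphite paddle with a wooden handle lying on the bench, 260 mm long, 60 mm wide, 22 mm high at most. Origin: on the bench under its length, x axis towards the blade; leave alone

How it is judged:
On the way, in this order (a step that is already met when the one before it is completed fails the run):
1. the piece lies released, its ball on the sill in the kiln's mouth (centre between 18 mm before and 72 mm behind the front face) and its tube in the middle cradle (x of blue_piece in the frame of kiln between -0.018 and 0.072 m and y of blue_piece in the frame of kiln between -0.025 and 0.025 m and z of blue_piece in the frame of kiln between 0.092 and 0.106 m and y of blue_piece_grip in the frame of kiln between -0.04 and 0.04 m and z of blue_piece_grip in the frame of kiln between 0.087 and 0.111 m and contact force between the fingers and blue_piece below 0.1 N and linear speed of blue_piece below 0.02 m/s), for 0.2 s.
2. the piece is taken again by its cork handle (contact force between the fingers and blue_piece above 1 N and distance between the grasp point and blue_piece_grip below 0.055 m), for 0.1 s.
At the end, for the whole second after the job is handed in: The blue piece lies released and still in the middle place, ball on the chamber floor, tube in the middle cradle (sideways within 20 mm, height within 6 mm at the ball, 8 mm at the cork), the cork at most 18 mm from the rest: ball's centre 122 to 146 mm behind the front face (x of blue_piece in the frame of kiln between 0.122 and 0.146 m and y of blue_piece in the frame of kiln between -0.02 and 0.02 m and z of blue_piece in the frame of kiln between 0.093 and 0.105 m and y of blue_piece_grip in the frame of kiln between -0.02 and 0.02 m and z of blue_piece_grip in the frame of kiln between 0.091 and 0.107 m and linear speed of blue_piece below 0.02 m/s); the robot touches nothing.
It fails at once if the blue piece falls onto the bench (height (world z) of blue_piece below 0.032 m or height (world z) of blue_piece_grip below 0.02 m).
It fails at once if a piece already in the kiln is moved more than 12 mm (distance of any of amber_piece, green_piece from where it was at the start of the episode above 0.012 m).
It fails at once if the bottle or the paddle is moved more than 20 mm (distance of any of bottle, paddle from where it was at the start of the episode above 0.02 m).
It fails at once if the blue piece is dropped: it moves faster than 0.5 m/s (a free fall of over 12 mm) while no finger touches it (contact force between the fingers and blue_piece below 0.1 N and linear speed of blue_piece above 0.5 m/s).
It also fails if it takes over 58 s, if anything falls off the work surface, if the arm or the gripper's body presses on something with over 40 N, if the wrist force passes 120 N, or if a joint passes its speed limit or range.

## Working session

There is one attempt and no reset: what is moved stays moved. The work goes in short steps, Python scripts to look and compute and a tool call to move; the robot and the scene stay as the last step left them, time stands still between calls to the robot, and variables do not carry over. Pictures are saved under pics/ and viewed, at most 10 in all, crops included, and the job is handed in when it is done.

Besides the shell and the picture viewer there is one more tool, called as name([rows], argument=value, ...), one row to a line, values as JSON. arm_command: Moves the arm, as the interface text tells. Its arguments: {"type":"object","properties":{"commands":{"type":"array"},"jaw":{"type":"number"},"newtons":{"type":"number"}},"required":["commands"]}

```bash
mkdir -p pics; ls; python3 - <<'E'
from plant import state,get_image
import cv2,numpy as np
s=state(); print(s['t'],s['position'],s['ee_rot'],s['grip_width'])
for n in ('scene','top'):
    d=get_image(n); cv2.imwrite(f'pics/{n}0.png',d['image'][:,:,::-1]); np.savez(f'{n}0.npz',**d)
    print(n,d['camera_matrix'].tolist(),d['T'].round(3).tolist())
E
```

```text
pics
0.0 [ 0.27302572 -0.61669338  0.23847217] [ 9.78362201e-01  2.06897119e-01 -2.57519100e-04 -9.58498527e-04] 0.0868643846876856
scene [[490.94230495283307, 0.0, 327.59895017127593], [0.0, 490.94230495283307, 241.6299360095962], [0.0, 0.0, 1.0]] [[0.522, 0.805, -0.283, 0.878], [0.853, -0.495, 0.166, -0.251], [-0.006, -0.328, -0.945, 1.072], [0.0, 0.0, 0.0, 1.0]]
top [[518.8354658302811, 0.0, 324.8527166939731], [0.0, 518.8354658302811, 242.18547123304916], [0.0, 0.0, 1.0]] [[0.013, -0.998, 0.056, 0.537], [-1.0, -0.013, 0.01, -0.084], [-0.01, -0.056, -0.998, 1.304], [0.0, 0.0, 0.0, 1.0]]
```

View pics/scene0.png

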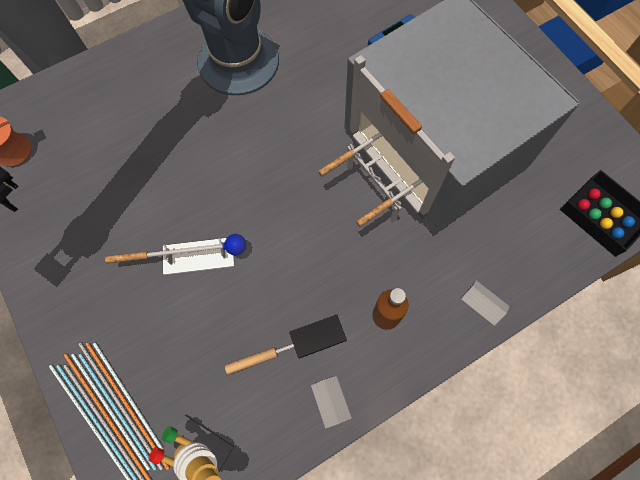

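View pics/top0.png

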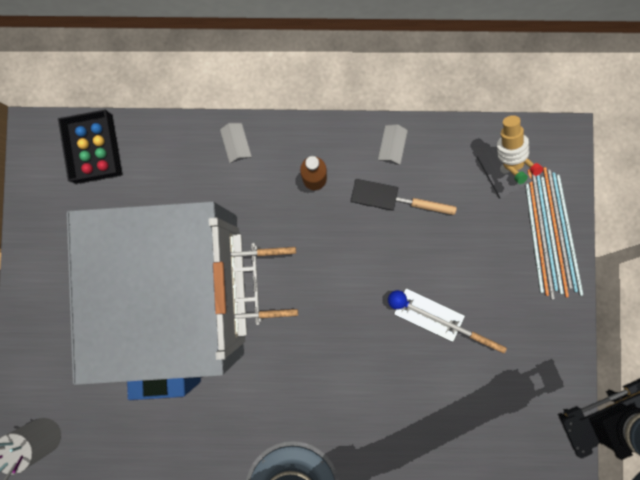

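The scene view shows the blue ball at (235,244) with its cork end at (106,260), and the kiln at upper right with two corks at (322,172) and (360,222). In the top view the ball is at (398,300), its cork ends at (505,350), the kiln front is at about column 218 and the rest at about column 256.

```bash
cat > h.py <<'E'
import numpy as np,cv2
from plant import state,get_image
def cloud(d):
    K,T=d['camera_matrix'],d['T']; v,u=np.mgrid[:480,:640]; z=d['depth']
    P=np.stack([(u-K[0,2])*z/K[0,0],(v-K[1,2])*z/K[1,1],z],-1)@T[:3,:3].T+T[:3,3]
    P[z<=0]=np.nan; return P
def ray(d,uv,h):
    K,T=d['camera_matrix'],d['T']; uv=np.atleast_2d(uv).astype(float)
    r=np.c_[(uv-K[[0,1],[2,2]])/K[0,0],np.ones(len(uv))]@T[:3,:3].T
    o=T[:3,3]; return o+r*((h-o[2])/r[:,2])[:,None]
def masks(d):
    h=cv2.cvtColor(d['image'],cv2.COLOR_RGB2HSV)
    return cv2.inRange(h,(112,150,60),(128,255,255)), cv2.inRange(h,(5,90,70),(20,255,255))
def comps(m,amin):
    n,l,s,c=cv2.connectedComponentsWithStats(m)
    return [(c[i],s[i,4],np.argwhere(l==i)[:,::-1]) for i in range(1,n) if s[i,4]>amin]
def axis(p):
    l=cv2.fitLine(p.astype(np.float32),cv2.DIST_L2,0,.01,.01).ravel(); s=(p-l[2:])@l[:2]
    return l[2:]+l[:2]*s.min(), l[2:]+l[:2]*s.max()
E
python3 - <<'E'
from h import *
np.set_printoptions(precision=4,suppress=True)
for n in ('scene','top'):
    d=dict(np.load(n+'0.npz')); P=cloud(d); b,c=masks(d)
    for x in comps(b,50): print(n,'blue',x[0],x[1],ray(d,x[0],.05))
    for x in comps(c,60):
        a,e=axis(x[2]); print(n,'cork',x[0],x[1],ray(d,[a,e],.05 if abs(np.nanmedian(P[x[2][:,1],x[2][:,0],2])-.06)<.015 else .1)[:,:2].tolist(),np.nanmedian(P[x[2][:,1],x[2][:,0],2]))
    m=(abs(P[...,2]-.272)<.012)&(P[...,1]>0)
    m=cv2.morphologyEx(m.astype(np.uint8),cv2.MORPH_OPEN,np.ones((9,9)))
    l=max(comps(m,500),key=lambda x:x[1])[2]; q=P[l[:,1],l[:,0]]
    r=cv2.minAreaRect(q[:,:2].astype(np.float32)); print('kiln top',r,np.median(q[:,2]),cv2.boxPoints(r).tolist())
    m=(P[...,2]>.295)&(P[...,2]<.325)&(P[...,1]>0)&(P[...,1]<.3); q=P[m]
    if len(q): print('door',len(q),cv2.minAreaRect(q[:,:2].astype(np.float32)))
E
```

```text
scene blue [234.3842 244.1582] 354 [[ 0.4691 -0.2496  0.05  ]]
scene cork [604.0721  49.4356] 6058 [[0.2592707420246093, 0.7659920915137728], [0.7238362877815558, 0.7271331977248947]] -0.20778135653582464
scene cork [400.399  111.0837] 609 [[0.33637222425078306, 0.2235010468870688], [0.46669310164410827, 0.2339192400088903]] 0.3112908724444815
scene cork [ 12.4458 145.2132] 1079 [[-0.06869483368867468, -0.5599362121691933], [0.07118903839241775, -0.5709592402926654]] 0.04306884612848294
scene cork [336.1037 162.3741] 270 [[0.4408641745090603, -0.013141415209777213], [0.43426032625110156, 0.07866579220223052]] 0.10457700160536909
scene cork [374.2612 212.0515] 291 [[0.5850434267713404, -0.006062588744305014], [0.5782326959137495, 0.08557398950015571]] 0.10503613330858885
scene cork [615.6812 212.2319] 69 [[0.8424299785228223, 0.47142862866687635], [0.8633992985680391, 0.48454675584244394]] 0.02074907645496249
scene cork [605.0286 223.3429] 70 [[0.8501872307580625, 0.4350329533875194], [0.8706493718594825, 0.44816834554859103]] 0.021410143766036893
scene cork [125.9365 257.0803] 299 [[
[... 3388 characters left out ...]
op cork [277.898  313.0353] 255 [[0.43597185082263, 0.07867148154956985], [0.4424106147866456, -0.009410637305522121]] 0.10441157875795315
top cork [487.694  342.2155] 232 [[0.39080979153122825, -0.42281976753212236], [0.3545654328126908, -0.5036459242060424]] 0.05507668558874124
kiln top ((0.4904150664806366, 0.2866429090499878), (0.3456524610519409, 0.2975005805492401), 4.4491353034973145) 0.271932739451178 [[0.30657047033309937, 0.4215381145477295], [0.3296487629413605, 0.12493403255939484], [0.6742596626281738, 0.1517477035522461], [0.6511813402175903, 0.44835180044174194]]
door 1216 ((0.5026462078094482, 0.12969161570072174), (0.2681751847267151, 0.02222539111971855), 4.487482070922852)
```

arm_command([
  [3,5.5,0,0,0,8],
  [6,11,0,0,0,16],
  [9,16.5,-1,0,0,24],
  [12,22,-2,0,0,33],
  [15,27,-4,0,0,41.8],
], jaw=5)

```text
t: 0.72
position: [0.4237, -0.3466, 0.2002]
ee_rot: [0.839, 0.544, 0.0, 0.001]
contact_force: [0.6, -0.1, -0.6]
grip_width: 0.0517
finger_force: 0.0
```

arm_command([
  [1.4,2.6,0,0,0,0],
  [1.4,2.6,-4,0,0,0],
  [1.4,2.6,-6,0,0,0],
  [1.4,2.6,-7,0,0,0],
  [1.4,2.6,-7,0,0,0],
])

```text
t: 1.35
position: [0.4364, -0.3222, 0.1296]
ee_rot: [0.84, 0.542, -0.0, -0.001]
contact_force: [0.4, 0.1, 0.3]
grip_width: 0.0499
finger_force: 0.0
```

```bash
python3 - <<'E'
from h import *
np.set_printoptions(precision=4,suppress=True)
s=state();print(s['t'],s['position'],s['ee_rot'],s['grip_width'],s['contact_force'])
for n in ('scene','top'):
    d=get_image(n); b,c=masks(d); cv2.imwrite(f'pics/{n}1.png',cv2.resize(d['image'][200:330,100:300] if n=='scene' else d['image'][240:400,340:540],None,fx=3,fy=3)[:,:,::-1])
    for x in comps(b,50): print(n,x[0],ray(d,x[0],.05))
E
```

```text
1.35 [ 0.4364 -0.3222  0.1296] [ 0.8402  0.5422 -0.0002 -0.0005] 0.04990806226462607 [0.3853 0.0614 0.2597]
scene [234.6    244.1806] [[ 0.4694 -0.2492  0.05  ]]
top [397.0993 299.5478] [[ 0.4713 -0.2462  0.05  ]]
```

View pics/scene1.png

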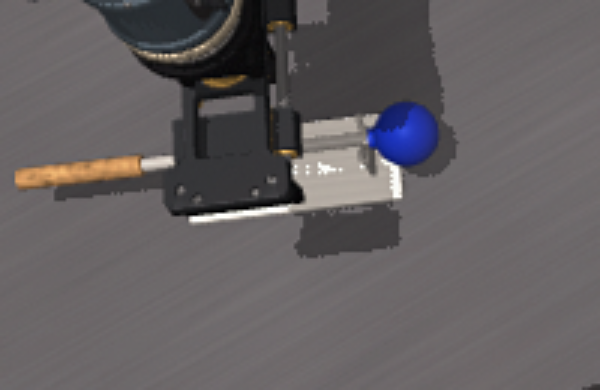

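The crop shows the gripper straddling the tube, with the ball at (405,133) and the front cradle clear at (365,145). I'll descend and grip.

arm_command([
  [0,0,-3,0,0,0],
  [0,0,-6,0,0,0],
  [0,0,-7.6,0,0,0],
  [0,0,-8.2,0,0,0],
  [0,0,-8.2,0,0,0],
])

```text
t: 2.08
position: [0.4371, -0.3225, 0.0485]
ee_rot: [0.84, 0.542, 0.0, 0.0]
contact_force: [-0.4, -0.9, -0.1]
grip_width: 0.0501
finger_force: 0.0
```

arm_command([
  [0,0,0,0,0,0],
  [0,0,0,0,0,0],
  [0,0,0,0,0,0],
  [0,0,0,0,0,0],
  [0,0,0,0,0,0],
], jaw=0, newtons=50)

```text
t: 2.7
position: [0.437, -0.3224, 0.0481]
ee_rot: [0.84, 0.542, 0.0, 0.0]
contact_force: [-0.5, 0.5, -0.2]
grip_width: 0.0087
finger_force: 50.1
```

arm_command([
  [0,0,0.5,0,0,0],
  [0,0,1.5,0,0,0],
  [0,0,3,0,0,0],
  [0,0,5,0,0,0],
  [0,0,7,0,0,0],
])

```text
t: 3.32
position: [0.4367, -0.3223, 0.1195]
ee_rot: [0.84, 0.542, 0.0, 0.0]
contact_force: [0.6, -1.1, -2.4]
grip_width: 0.0085
finger_force: 50.0
```

arm_command([
  [0,0,2,0,0,0],
  [0,0,4,0,0,0],
  [0,0,6,0,0,0],
  [0,0,7,0,0,0],
  [0,0,7,0,0,0],
])

```text
t: 3.95
position: [0.4369, -0.3224, 0.1889]
ee_rot: [0.84, 0.542, 0.0, 0.001]
contact_force: [0.3, -0.9, -2.4]
grip_width: 0.0086
finger_force: 50.0
```

```bash
cat > look.py <<'E'
from h import *
import sys
np.set_printoptions(precision=4,suppress=True)
O=np.array([.502,.140]); a=np.radians(4.4); X=np.array([-np.sin(a),np.cos(a)]); Y=np.array([-np.cos(a),-np.sin(a)])
kf=lambda p:np.array([(p[:2]-O)@X,(p[:2]-O)@Y])
def tri(ds,uvs):
    A=np.zeros((3,3));B=np.zeros(3)
    for d,uv in zip(ds,uvs):
        o=d['T'][:3,3]; r=ray(d,uv,0)[0]-o; r/=np.linalg.norm(r); M=np.eye(3)-np.outer(r,r); A+=M;B+=M@o
    return np.linalg.solve(A,B)
s=state();print(s['t'],s['position'],s['ee_rot'],s['grip_width'],s['contact_force'],'TCP kiln',kf(s['position']))
ds=[get_image(n) for n in('scene','top')]; bl=[];
for d,n in zip(ds,('scene','top')):
    cv2.imwrite(f'pics/{n}_{sys.argv[1]}.png',d['image'][:,:,::-1]); b,c=masks(d); P=cloud(d)
    q=comps(b,40); q=[x for x in q if x[0][1]>200]; bl.append(max(q,key=lambda x:x[1])[0] if q else None)
    for x in comps(c,60):
        pp=P[x[2][:,1],x[2][:,0]]; m=np.nanmedian(pp,0)
        if m[1]<.2 and m[0]<.6 and -.55<m[1] and .04<m[2]<.3:
            e=ray(d,axis(x[2]),m[2]-.006); print(n,'cork',x[1],m,'ends',e[:,:2].tolist(),'kiln',kf(e[0]),kf(e[1]))
    q=P[b>0]; q=q[(q[:,2]>0)&(q[:,1]<.3)&(abs(q[:,0]-.45)<.2)]
    if len(q)>20: print(n,'ball surface top',np.nanpercentile(q[:,2],97), np.nanmedian(q,0))
if all(x is not None for x in bl): p=tri(ds,bl); print('ball',p,'kiln',kf(p),bl)
else: print(bl)
E
python3 look.py lift
```

```text
3.95 [ 0.4369 -0.3224  0.1889] [0.8402 0.5423 0.0003 0.0009] 0.008551665866597183 [ 0.3484 -0.9022 -2.4394] TCP kiln [-0.4561  0.1004]
scene cork 271 [0.4398 0.0316 0.1051] ends [[0.44045452211643193, -0.01293270748274708], [0.4339614638681246, 0.07895230626508415]] kiln [-0.1478  0.0731] [-0.0556  0.0725]
scene cork 292 [0.5831 0.0384 0.105 ] ends [[0.5847934087422793, -0.005817825324265974], [0.5779467953983266, 0.08590819880971651]] kiln [-0.1517 -0.0714] [-0.0598 -0.0716]
scene cork 388 [ 0.3743 -0.4648  0.2004] ends [[0.3514968674143577, -0.5072373882308843], [0.3906508133110934, -0.42345531060671737]] kiln [-0.6338  0.1997] [-0.5533  0.1542]
scene ball surface top 0.21320810905864634 [ 0.4771 -0.2495  0.2054]
top cork 246 [0.5821 0.0411 0.1045] ends [[0.5789484318440629, 0.08442423029200377], [0.5857504016652847, -0.0023455745968195274]] kiln [-0.0613 -0.0725] [-0.1484 -0.0726]
top cork 254 [0.4394 0.0343 0.1043] ends [[0.43576786018603814, 0.07890219696051595], [0.44227144117490813, -0.009306472973427224]] kiln [-0.0558  0.0707] [-0.1443  0.071 ]
top cork 91 [ 0.3604 -0.4889  0.1981] ends [[0.36560595931808076, -0.4783659369944475], [0.35306612732118703, -0.5043795593502508]] kiln [-0.6061  0.1834] [-0.6311  0.1979]
top ball surface top 0.2121162760363642 [ 0.4708 -0.2438  0.2052]
ball [ 0.4699 -0.2481  0.189 ] kiln [-0.3845  0.0618] [array([221.0551, 220.9939]), array([405.6646, 303.5108])]
```

arm_command([
  [0.6,2,0,0,0,2],
  [1.6,5.5,0,0,0,5.5],
  [2.6,9.5,0,0,0,9.5],
  [3.8,14,0,0,0,14],
  [5,18.5,0,0,0,18.5],
])

```text
t: 4.68
position: [0.4866, -0.134, 0.1875]
ee_rot: [0.74, 0.672, 0.0, -0.001]
contact_force: [0.1, -0.3, -1.8]
grip_width: 0.0085
finger_force: 50.0
```

arm_command([
  [1,4,0,0,0,4],
  [1.8,7,0,0,0,7],
  [2.4,9,-1,0,0,9],
  [2.8,10.5,-2.5,0,0,10.2],
  [2.8,10.8,-4,0,0,10.2],
])

```text
t: 5.3
position: [0.5143, -0.0285, 0.1463]
ee_rot: [0.679, 0.734, -0.0, -0.001]
contact_force: [-0.1, -0.1, -1.3]
grip_width: 0.0085
finger_force: 50.0
```

```bash
python3 look.py pre
```

```text
5.3 [ 0.5143 -0.0285  0.1463] [ 0.6791  0.734  -0.0003 -0.0006] 0.00853643305065353 [-0.1105 -0.1169 -1.3479] TCP kiln [-0.169   0.0007]
scene cork 288 [0.5832 0.0386 0.1053] ends [[0.584706529291612, -0.005879485647470706], [0.5779579221229229, 0.08583065196287343]] kiln [-0.1518 -0.0713] [-0.0598 -0.0716]
scene cork 336 [ 0.528  -0.1845  0.1576] ends [[0.5282973376379035, -0.22855931565729942], [0.5222829330170755, -0.13856720872225095]] kiln [-0.3695  0.0021] [-0.2793  0.0011]
scene ball surface top 0.17101825780731875 [0.5149 0.0478 0.1638]
top cork 171 [0.5802 0.055  0.1048] ends [[0.5792618965673517, 0.0843253742460855], [0.5834224260932731, 0.02131515285870242]] kiln [-0.0614 -0.0728] [-0.1246 -0.0721]
top cork 263 [ 0.5252 -0.1816  0.1558] ends [[0.5212751172822199, -0.1394322421866715], [0.5281023943105161, -0.2264387347991978]] kiln [-0.2801  0.0022] [-0.3674  0.0021]
top cork 91 [0.437  0.0636 0.1049] ends [[0.4367364219451958, 0.07886091157586156], [0.4361298327282394, 0.04848402105317301]] kiln [-0.056   0.0698] [-0.0862  0.0727]
top ball surface top 0.46012402892380583 [0.5072 0.0649 0.1618]
[None, array([261.908 , 284.5402])]
```

View pics/scene_pre.png

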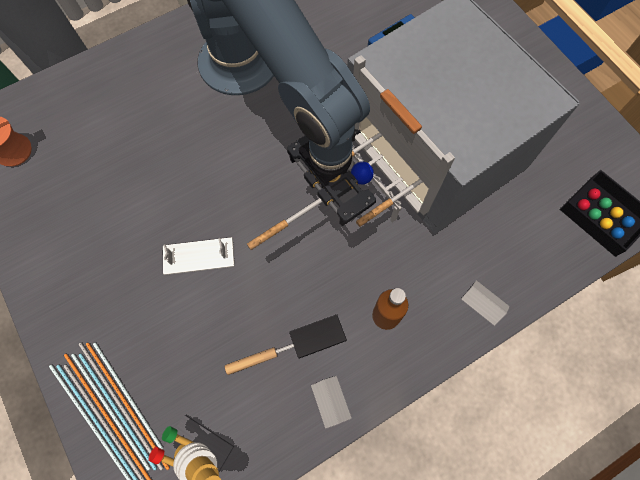

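The scene view shows the piece aligned with the kiln's middle axis, the ball at (362,173) between the two corks. Before moving in, I'll check how far the wrist and forearm stick out toward the door.

```bash
python3 - <<'E'
from h import *
O=np.array([.502,.140]); a=np.radians(4.4); X=np.array([-np.sin(a),np.cos(a)]); Y=np.array([-np.cos(a),-np.sin(a)])
for n in('scene','top'):
    P=cloud(get_image(n)).reshape(-1,3); P=P[~np.isnan(P[:,0])]
    k=np.c_[(P[:,:2]-O)@X,(P[:,:2]-O)@Y,P[:,2]]
    k=k[(abs(k[:,1])<.3)&(k[:,0]>-.4)]
    for z in np.arange(.18,.8,.04):
        q=k[(k[:,2]>z)&(k[:,2]<z+.04)&((k[:,0]<-.035)|(z>.33))]
        if len(q): print(n,round(z,2),len(q),'max x rel TCP',round(q[:,0].max()+.169,3),'at y',round(q[q[:,0].argmax(),1],3))
E
```

```text
scene 0.18 618 max x rel TCP 0.036 at y -0.013
scene 0.22 1814 max x rel TCP 0.036 at y -0.077
scene 0.26 188 max x rel TCP 0.009 at y -0.033
scene 0.3 484 max x rel TCP 0.027 at y -0.02
scene 0.34 591 max x rel TCP 0.043 at y -0.02
scene 0.38 316 max x rel TCP 0.031 at y -0.018
scene 0.42 1028 max x rel TCP 0.045 at y -0.033
scene 0.46 2982 max x rel TCP 0.045 at y -0.025
scene 0.5 3056 max x rel TCP 0.036 at y 0.02
scene 0.54 2846 max x rel TCP 0.018 at y 0.085
scene 0.58 384 max x rel TCP -0.012 at y 0.094
top 0.18 212 max x rel TCP 0.033 at y -0.058
top 0.22 583 max x rel TCP 0.038 at y -0.084
top 0.42 169 max x rel TCP 0.052 at y -0.001
top 0.46 1665 max x rel TCP 0.05 at y 0.007
top 0.5 2021 max x rel TCP 0.038 at y 0.02
top 0.54 1928 max x rel TCP 0.02 at y 0.106
top 0.58 2320 max x rel TCP 0.013 at y 0.151
top 0.62 2788 max x rel TCP 0.005 at y 0.184
top 0.66 2012 max x rel TCP -0.004 at y 0.229
```

arm_command([
  [0.1,0.6,-0.3,0,0,0],
  [0,1.8,-0.3,0,0,0],
  [-0.1,3.2,-0.3,0,0,0],
  [-0.25,5,-0.3,0,0,0],
  [-0.35,6.6,-0.3,0,0,0],
])

```text
t: 6.12
position: [0.511, 0.0386, 0.1452]
ee_rot: [0.679, 0.734, 0.0, 0.0]
contact_force: [0.1, 0.2, -2.9]
grip_width: 0.0083
finger_force: 50.0
```

arm_command([
  [-0.1,1,0,0,0,0],
  [-0.15,1.8,0,0,0,0],
  [-0.18,2.2,0,0,0,0],
  [-0.18,2.3,0,0,0,0],
  [-0.18,2.3,0,0,0,0],
])

```text
t: 6.75
position: [0.5094, 0.0593, 0.1449]
ee_rot: [0.68, 0.733, -0.0, 0.0]
contact_force: [-0.1, -0.0, -2.4]
grip_width: 0.0084
finger_force: 50.0
```

```bash
python3 look.py in; python3 -c "
import cv2;i=cv2.imread('pics/scene_in.png');cv2.imwrite('pics/in_c.png',cv2.resize(i[90:260,240:460],None,fx=3,fy=3))"
```

```text
6.75 [0.5094 0.0593 0.1449] [ 0.6798  0.7334 -0.0001  0.    ] 0.008415488741388302 [-0.1292 -0.0474 -2.4171] TCP kiln [-0.081  -0.0012]
scene cork 192 [0.4412 0.0176 0.1052] ends [[0.4403487865510138, -0.012943586798063955], [0.43632367638693065, 0.05130576672552656]] kiln [-0.1478  0.0732] [-0.0834  0.0723]
scene cork 321 [ 0.5229 -0.0977  0.1562] ends [[0.5232392152801236, -0.1410914326177844], [0.5172125308417748, -0.0508502517996304]] kiln [-0.2819  0.0004] [-0.1915 -0.0005]
scene cork 288 [0.5832 0.0385 0.1051] ends [[0.5847610344948713, -0.005810020207403427], [0.5776647182654444, 0.085911074371194]] kiln [-0.1517 -0.0713] [-0.0597 -0.0713]
scene ball surface top 0.16856893878431767 [0.5139 0.129  0.1606]
top cork 132 [0.5828 0.0206 0.1047] ends [[0.5818703496474902, 0.04456295837039864], [0.5860858072206654, -0.002375867652123123]] kiln [-0.1013 -0.0723] [-0.1484 -0.0729]
top cork 261 [ 0.5217 -0.0932  0.1554] ends [[0.5179705504200082, -0.05071989390685137], [0.524483065050648, -0.13783947331427476]] kiln [-0.1914 -0.0013] [-0.2787 -0.0011]
top cork 114 [0.4413 0.0109 0.1043] ends [[0.43935698726894157, 0.030513508675788212], [0.442149338361784, -0.009169116493111557]] kiln [-0.1044  0.0709] [-0.1441  0.0711]
[None, None]
```

View pics/in_c.png

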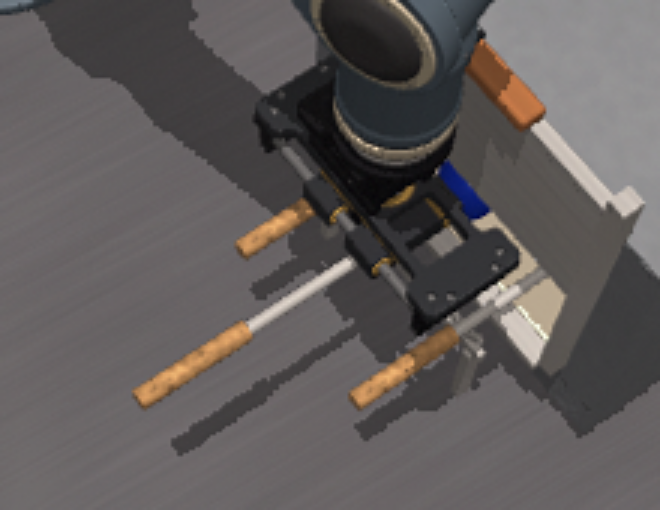

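The crop shows the ball in the mouth (blue, near (462,190)), the cork centred between its neighbours, and the gripper clear of the door. I'll lower it slowly.

arm_command([
  [0,0,-1,0,0,0],
  [0,0,-2,0,0,0],
  [0,0,-3,0,0,0],
  [0,0,-3.7,0,0,0],
  [0,0,-4,0,0,0],
])

```text
t: 7.48
position: [0.5091, 0.0597, 0.1043]
ee_rot: [0.68, 0.734, -0.0, -0.0]
contact_force: [-0.3, 0.3, -2.1]
grip_width: 0.0084
finger_force: 50.0
```

arm_command([
  [0,0,-0.2,0,0,0],
  [0,0,-0.4,0,0,0],
  [0,0,-0.5,0,0,0],
  [0,0,-0.6,0,0,0],
  [0,0,-0.6,0,0,0],
])

```text
t: 8.1
position: [0.5094, 0.0598, 0.099]
ee_rot: [0.68, 0.734, 0.0, 0.0]
contact_force: [0.4, -0.1, -2.3]
grip_width: 0.0089
finger_force: 50.0
```

arm_command([
  [0,0,-0.1,0,0,0],
  [0,0,-0.15,0,0,0],
  [0,0,-0.2,0,0,0],
  [0,0,-0.2,0,0,0],
  [0,0,-0.2,0,0,0],
])

```text
t: 8.72
position: [0.5095, 0.0597, 0.0972]
ee_rot: [0.68, 0.734, 0.0, 0.0]
contact_force: [-2.7, -0.7, 4.2]
grip_width: 0.0083
finger_force: 50.1
```

Contact on the rest. Release now.

arm_command([
  [0,0,0,0,0,0],
  [0,0,0,0,0,0],
  [0,0,0,0,0,0],
  [0,0,0,0,0,0],
  [0,0,0,0,0,0],
], jaw=3.5, newtons=15)

```text
t: 9.35
position: [0.5094, 0.0598, 0.0969]
ee_rot: [0.68, 0.734, 0.0, 0.0]
contact_force: [0.5, -0.7, -0.2]
grip_width: 0.0345
finger_force: 0.0
```

arm_command([
  [0,0,1,0,0,0],
  [0,0,2.5,0,0,0],
  [0.1,-0.6,4.5,0,0,0],
  [0.3,-3,6,0,0,0],
  [0.5,-6,6,0,0,0],
])

```text
t: 9.98
position: [0.5158, -0.0, 0.1597]
ee_rot: [0.679, 0.734, 0.002, 0.002]
contact_force: [0.5, -0.7, -0.5]
grip_width: 0.0346
finger_force: 0.0
```

```bash
python3 look.py rel; python3 -c "
import cv2;i=cv2.imread('pics/scene_rel.png');cv2.imwrite('pics/rel_c.png',cv2.resize(i[90:260,240:460],None,fx=3,fy=3))"
```

```text
9.975 [ 0.5158 -0.      0.1597] [0.6789 0.7342 0.0017 0.0017] 0.03458826041375881 [ 0.4607 -0.6954 -0.4934] TCP kiln [-0.1407 -0.003 ]
scene cork 286 [0.5831 0.038  0.1051] ends [[0.5846734884567601, -0.005931798888742845], [0.5776696428088659, 0.0858864389146598]] kiln [-0.1518 -0.0712] [-0.0598 -0.0713]
scene cork 296 [ 0.5307 -0.0961  0.1046] ends [[0.5341297069691193, -0.13946363222540686], [0.5229273437508752, -0.04967429074414753]] kiln [-0.2811 -0.0106] [-0.1907 -0.0063]
scene ball surface top 0.12334697065344276 [0.5059 0.1333 0.1154]
top cork 101 [0.5797 0.0674 0.1047] ends [[0.5792558396919745, 0.084300160915941], [0.5813887451084924, 0.04891806449573391]] kiln [-0.0615 -0.0728] [-0.0969 -0.0722]
top cork 240 [ 0.5303 -0.0923  0.104 ] ends [[0.5242134722414195, -0.04910848959674681], [0.5353596580287932, -0.13578899428341248]] kiln [-0.1903 -0.0076] [-0.2775 -0.0121]
top ball surface top 0.12321163089907985 [0.5007 0.1299 0.1141]
[None, array([236.6769, 285.7538])]
```

View pics/rel_c.png

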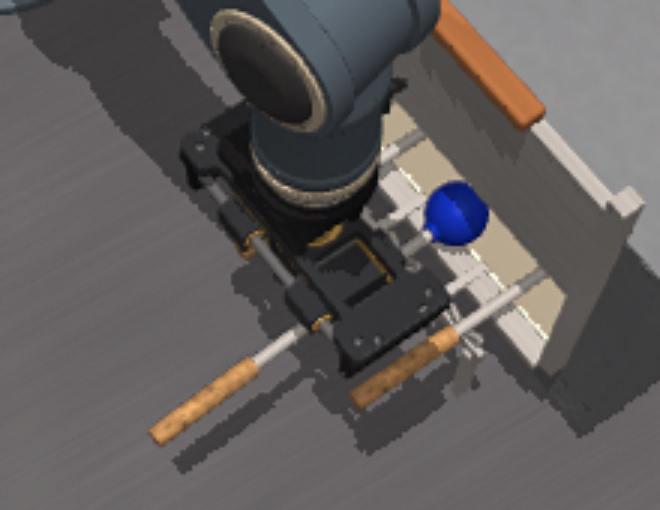

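The crop shows the piece lying released: ball on the sill at (457,213), tube in the middle cradle, cork about 9 mm off the midline and slightly yawed. I'll take the cork now.

arm_command([
  [0.3,-2,0,0,0,0.5],
  [0.7,-5,0,0,0,1],
  [1.2,-8,0,0,0,2],
  [1.4,-9.4,0,0,0,2],
  [1.4,-9.4,0,0,0,2],
])

```text
t: 10.7
position: [0.5285, -0.0943, 0.1572]
ee_rot: [0.667, 0.745, 0.0, 0.0]
contact_force: [-0.1, 0.8, 0.3]
grip_width: 0.0351
finger_force: 0.0
```

arm_command([
  [0,0,-1.5,0,0,0],
  [0,0,-3,0,0,0],
  [0,0,-4,0,0,0],
  [0,0,-4,0,0,0],
  [0,0,-4,0,0,0],
])

```text
t: 11.32
position: [0.5287, -0.0941, 0.1171]
ee_rot: [0.667, 0.745, 0.0, 0.0]
contact_force: [0.3, -0.1, -0.2]
grip_width: 0.0352
finger_force: 0.0
```

arm_command([
  [0.15,0,-0.7,0,0,0],
  [0.15,0,-1.4,0,0,0],
  [0.15,0,-2,0,0,0],
  [0.15,0,-2,0,0,0],
  [0.15,0,-2,0,0,0],
])

```text
t: 11.95
position: [0.53, -0.0942, 0.097]
ee_rot: [0.667, 0.745, 0.0, 0.0]
contact_force: [-0.8, 0.9, -0.3]
grip_width: 0.0353
finger_force: 0.0
```

arm_command([
  [0,0,0,0,0,0],
  [0,0,0,0,0,0],
  [0,0,0,0,0,0],
  [0,0,0,0,0,0],
  [0,0,0,0,0,0],
], jaw=0, newtons=12)

```text
t: 12.58
position: [0.5297, -0.0943, 0.0969]
ee_rot: [0.667, 0.745, -0.0, -0.0]
contact_force: [-0.8, -0.5, -0.2]
grip_width: 0.0156
finger_force: 12.0
```

arm_command([
  [-0.1,0.4,0,0,0,-0.2],
  [-0.25,1,0,0,0,-0.4],
  [-0.4,2,0,0,0,-0.6],
  [-0.6,3,0,0,0,-0.8],
  [-0.75,4,0,0,0,-1],
])

```text
t: 13.2
position: [0.5222, -0.0534, 0.0971]
ee_rot: [0.673, 0.74, -0.0, 0.0]
contact_force: [-0.8, -2.4, 1.3]
grip_width: 0.0154
finger_force: 12.0
```

arm_command([
  [-0.15,1,0,0,0,-0.2],
  [-0.3,2,0,0,0,-0.4],
  [-0.45,3,0,0,0,-0.6],
  [-0.6,4,0,0,0,-0.8],
  [-0.75,5,0,0,0,-0.9],
])

```text
t: 13.82
position: [0.5149, -0.0039, 0.0971]
ee_rot: [0.679, 0.734, 0.0, 0.0]
contact_force: [-0.1, -3.6, 2.7]
grip_width: 0.0156
finger_force: 12.0
```

```bash
python3 look.py mid
```

```text
13.825 [ 0.5149 -0.0039  0.0971] [0.6791 0.7341 0.     0.0002] 0.01557706599325743 [-0.1275 -3.6189  2.6774] TCP kiln [-0.1444 -0.0018]
scene cork 135 [0.5857 0.0589 0.1041] ends [[0.5911846619770198, -0.0036978308349141786], [0.5780286239150658, 0.08632392120927529]] kiln [-0.1501 -0.0779] [-0.0594 -0.0717]
scene cork 75 [ 0.5198 -0.0398  0.1041] ends [[0.5170114524791727, -0.04978947224225183], [0.5181905705865943, -0.026330182099351368]] kiln [-0.1904 -0.0004] [-0.1671 -0.0034]
top cork 103 [0.5797 0.0673 0.1048] ends [[0.5795883239440841, 0.08411240711632162], [0.5808000794591817, 0.0467365454113744]] kiln [-0.0617 -0.0731] [-0.099  -0.0714]
[None, None]
```

arm_command([
  [-0.15,0.9,0,0,0,0],
  [-0.25,1.8,0,0,0,0],
  [-0.35,2.6,0,0,0,0],
  [-0.4,3.2,0,0,0,0],
  [-0.42,3.5,0,0,0,0],
])

```text
t: 14.55
position: [0.5109, 0.031, 0.0972]
ee_rot: [0.679, 0.734, 0.0, 0.0]
contact_force: [-0.4, -3.7, 4.7]
grip_width: 0.0154
finger_force: 12.0
```

arm_command([
  [-0.02,0.2,0,0,0,0],
  [-0.04,0.4,0,0,0,0],
  [-0.06,0.6,0,0,0,0],
  [-0.08,0.8,0,0,0,0],
  [-0.08,0.8,0,0,0,0],
])

```text
t: 15.18
position: [0.5102, 0.0389, 0.0971]
ee_rot: [0.679, 0.734, 0.0, 0.0]
contact_force: [0.5, -3.3, 5.1]
grip_width: 0.0156
finger_force: 12.0
```

```bash
python3 look.py end
```

```text
15.175 [0.5102 0.0389 0.0971] [0.679  0.7341 0.0004 0.0001] 0.015573890366769063 [ 0.4971 -3.2706  5.0895] TCP kiln [-0.1014 -0.0004]
scene cork 91 [0.4421 0.001  0.1044] ends [[0.44079738051911926, -0.012677252526732935], [0.4365130734613489, 0.02016053451547617]] kiln [-0.1475  0.0727] [-0.1145  0.0745]
scene cork 82 [0.5148 0.0043 0.1043] ends [[0.5133436303042344, -0.006960475553568324], [0.5116717223431358, 0.018455932534197472]] kiln [-0.1474 -0.    ] [-0.1219 -0.0003]
scene cork 177 [0.5858 0.0198 0.1046] ends [[0.5840862017427779, -0.005987601626578798], [0.5837178382827921, 0.0851074304163178]] kiln [-0.1519 -0.0706] [-0.061  -0.0773]
[None, None]
```

The cork's back end is about 5 mm short of fully home, which puts the ball at about 0.135 m. I'll release and rise.

arm_command([
  [0,0,0,0,0,0],
  [0,0,0,0,0,0],
  [0,0,0,0,0,0],
  [0,0,0,0,0,0],
  [0,0,0,0,0,0],
], jaw=3.8)

```text
t: 15.9
position: [0.5098, 0.0388, 0.0969]
ee_rot: [0.679, 0.734, 0.0, -0.0]
contact_force: [-0.4, 0.2, 0.6]
grip_width: 0.0375
finger_force: 0.0
```

arm_command([
  [0,0,1,0,0,0],
  [0,0,3,0,0,0],
  [0,0,5,0,0,0],
  [0.2,-3,8,0,0,0],
  [0.5,-7,10,0,0,0],
])

```text
t: 16.52
position: [0.5156, -0.0308, 0.1992]
ee_rot: [0.678, 0.735, 0.001, 0.001]
contact_force: [0.3, -0.2, -0.4]
grip_width: 0.0379
finger_force: 0.0
```

arm_command([
  [0,-4,1,0,0,0],
  [0,-9,2,0,0,0],
  [0,-14,3,0,0,0],
  [0,-17,3,0,0,0],
  [0,-17,3,0,0,0],
])

```text
t: 17.15
position: [0.5144, -0.2043, 0.2275]
ee_rot: [0.681, 0.732, -0.0, 0.0]
contact_force: [0.9, 0.6, -0.2]
grip_width: 0.0379
finger_force: 0.0
```

```bash
python3 look.py fin; python3 -c "
import cv2;i=cv2.imread('pics/scene_fin.png');cv2.imwrite('pics/fin_c.png',cv2.resize(i[90:260,240:460],None,fx=3,fy=3))"
```

```text
17.15 [ 0.5144 -0.2043  0.2275] [ 0.6809  0.7324 -0.0002  0.0005] 0.037890398923109594 [ 0.9077  0.6334 -0.1747] TCP kiln [-0.3442  0.0141]
scene cork 271 [0.4397 0.0315 0.1049] ends [[0.44033148441991676, -0.012865632699498863], [0.4338365988878287, 0.07904523943261044]] kiln [-0.1477  0.0732] [-0.0555  0.0726]
scene cork 279 [0.5119 0.0373 0.105 ] ends [[0.5132037632197027, -0.007149354735841218], [0.5053558139135714, 0.08452569573559143]] kiln [-0.1476  0.0001] [-0.0556  0.0009]
scene cork 291 [0.5832 0.0392 0.1051] ends [[0.5846967395111602, -0.005848616333503781], [0.5780398248165401, 0.08587491048172263]] kiln [-0.1518 -0.0713] [-0.0598 -0.0717]
top cork 244 [0.5821 0.0413 0.1045] ends [[0.5788642415211058, 0.08441633161714412], [0.585827867218073, -0.002352810795311494]] kiln [-0.0613 -0.0724] [-0.1484 -0.0727]
top cork 237 [0.5107 0.0382 0.1045] ends [[0.5068468349339909, 0.08462690842176543], [0.5142291157823199, -0.0035203603191153038]] kiln [-0.0556 -0.0006] [-0.144  -0.0012]
top cork 252 [0.4395 0.034  0.1043] ends [[0.4358043850300129, 0.07890137561351859], [0.4421391726119757, -0.009173755158416813]] kiln [-0.0558  0.0707] [-0.1441  0.0711]
[None, None]
```

View pics/fin_c.png

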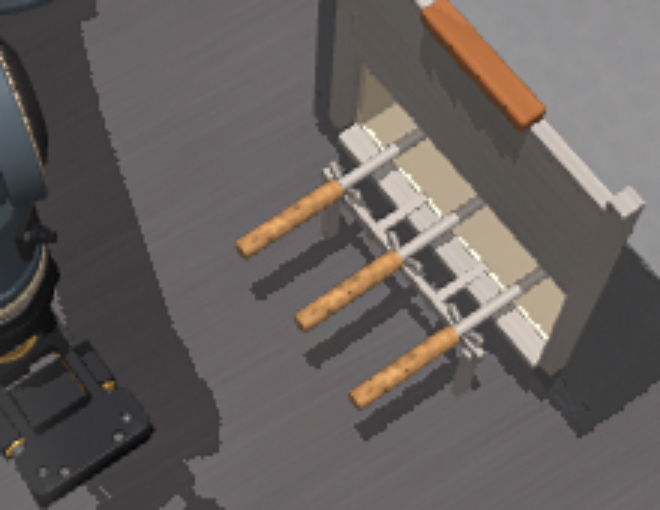

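The crop shows the blue piece's cork, from (302,322) to (400,258), in the middle cradle right up against the rest. Both neighbours are where they were and the arm is clear.

```bash
python3 -c "
from plant import job_done; print(job_done())"
```

```text
the job is handed in; nothing more can be done
None
```

The blue piece lies released in the kiln's middle place, its cork about 4 mm from the rest by the camera images. The two neighbouring pieces stayed put, and the job is handed in; no verdict came back.

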